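Air the slide drying box

TASK

Air the slide drying box that has the orange lid: with closed fingertips press down the blue pad of its front lever until the lid stands wide open (lever close to its stop), and keep it open for two seconds. Then let the lever come up slowly under your fingertips so that the lid closes fully without slamming, and move clear. Work the lid by its lever only, keep the grey-lidded box shut, and leave everything else on the bench where it is; nothing is to be picked up.

Things in the scene. Friction and masses are not known exactly. Their poses are not given: they have to be found in the camera images.
- orange_box: slide drying box with orange lid: white box 160 (x) x 170 (y) x 120 (z) mm fixed to the bench, lid on top up to 130 mm high. Origin: centre of its underside; x axis points from the front face to the lid hinge, so its front, with the lever, lies towards its -x (roughly towards the robot); z up. The lever pivots about a horizontal axis (along the box's y) at x = -85 mm, z = 75 mm in this frame and sticks out to -x; it ends 121 mm from the pivot. At rest it slopes up by 0.20 rad
- orange_pad (a point): centre of the top face of the blue pressing pad (45 mm along the lever, 70 mm wide, 10 mm thick) on the orange box's lever, 100 mm out from the pivot and 9 mm above the lever's centre line; moves with the lever, from about 104 mm above the bench at rest to about 62 mm when fully pressed
- orange_lever (a joint): angle of the orange box's lever: 0 at rest (up, lid shut), grows as the pad is pushed down, 0.42 rad at its stop. Springs back up when let go; pushing the pad down takes about 5 to 11 N throughout, more only at the stop
- orange_lid (a joint): angle of the orange box's lid about its back edge (160 mm from the front edge): 0 shut, 1.26 rad at most. Linked to the lever: always 3 times the lever angle; let go, the lid falls and slams
- grey_box: slide drying box with grey lid: white box 160 (x) x 170 (y) x 120 (z) mm fixed to the bench, lid on top up to 130 mm high. Origin: centre of its underside; x axis points from the front face to the lid hinge, so its front, with the lever, lies towards its -x (roughly towards the robot); z up. The lever pivots about a horizontal axis (along the box's y) at x = -85 mm, z = 75 mm in this frame and sticks out to -x; it ends 121 mm from the pivot. At rest it slopes up by 0.20 rad
- grey_pad (a point): centre of the top face of the blue pressing pad (45 mm along the lever, 70 mm wide, 10 mm thick) on the grey box's lever, 100 mm out from the pivot and 9 mm above the lever's centre line; moves with the lever, from about 104 mm above the bench at rest to about 62 mm when fully pressed
- grey_lever (a joint): angle of the grey box's lever: 0 at rest (up, lid shut), grows as the pad is pushed down, 0.42 rad at its stop. Springs back up when let go; pushing the pad down takes about 5 to 11 N throughout, more only at the stop
- grey_lid (a joint): angle of the grey box's lid about its back edge (160 mm from the front edge): 0 shut, 1.26 rad at most. Linked to the lever: always 3 times the lever angle; let go, the lid falls and slams
- orange_edge (a point): middle of the front edge of the orange lid plate (166 x 178 x 8 mm), 168 mm from its hinge axis; moves with the lid. The lid itself is not to be touched
- amber_bottle: amber glass bottle with black cap, 60 mm diameter, 130 mm tall; loose bystander, origin at the centre of its underside
- dish: small white dish, 70 mm diameter, 18 mm tall; loose bystander, origin at the centre of its underside
- tip_box: green box 120 x 85 x 60 mm; loose bystander, origin at the centre of its underside
- jar: clear jar with white cap, 56 mm diameter, 70 mm tall; loose bystander, origin at the centre of its underside
- slide_mailer: red slide mailer 85 x 40 x 22 mm; loose bystander, origin at the centre of its underside
- marker: yellow marker pen lying flat, 130 x 13 x 13 mm; loose bystander, origin at the centre of its underside
- beaker: clear beaker, 64 mm diameter, 75 mm tall; loose bystander, origin at the centre of its underside

How it is judged (in metres and radians):
On the way, in this order (a step that is already met when the one before it is completed fails the run):
1. the orange lid is open by more than 1.0 rad (lever past 0.33 rad) and stays so for 1.5 s (value of joint orange_lid above 1 rad), for 1.5 s.
2. the orange lid is shut again (under 0.06 rad) (value of joint orange_lid below 0.06 rad), for 0.3 s.
At the end, for the whole second after the job is handed in: the orange lid and the grey lid are shut (under 0.06 rad) and at rest, and every loose thing is within 30 mm of where it began (value of joint each of orange_lid, grey_lid below 0.06 rad and velocity of joint orange_lid between -0.1 and 0.1 rad/s and distance of each of amber_bottle, dish, tip_box, jar, slide_mailer, marker, beaker from where it was at the start of the episode below 0.03 m); the robot touches nothing.
It fails at once if the orange lid slams: it falls faster than 3 rad/s within the last 0.4 rad before shut (value of joint orange_lid below 0.4 rad and velocity of joint orange_lid below -3 rad/s).
It fails at once if the robot touches the orange lid itself (over 1 N) (contact force between any of the fingers, the arm and orange_lid_c0 above 1 N).
It fails at once if the grey lid is opened by more than 0.15 rad (value of joint grey_lid above 0.15 rad).
It fails at once if a bystander is moved or lifted by more than 30 mm (distance of any of amber_bottle, dish, tip_box, jar, slide_mailer, marker, beaker from where it was at the start of the episode above 0.03 m).
It also fails if it takes over 42 s, if anything falls off the work surface, if the arm or the gripper's body presses on something with over 40 N, if the wrist force passes 120 N, or if a joint passes its speed limit or range.

ROBOT

A 7-joint arm with a two-finger parallel gripper is mounted at the origin on the work surface. World frame = base frame: x ahead of the robot, y to its left, z up, the work surface at z = 0. Lengths are in mm, angles in rad, forces in N, time in s.
With the tool pointing down it reaches from about 400 to 850 mm from the base axis. Payload 6.9 kg.
Tool frame: the origin (TCP) lies midway between the tips of the shut fingers; the grasp point (between the pads) lies 19 mm behind it; z points along the fingers, y is the line along which they close (so a half turn about z gives the same grasp; the last joint's range is limited). The gripper opens to 85 mm and grips with 20 to 120 N. Pads are 22 mm wide; open, the fingers measure 114 mm over their backs; the gripper's body (76 mm by 85 mm) begins 54 mm behind the grasp point. The pads swing forward as they close: fully open they stand 13 mm farther back than shut.
Start: joints at [1.407, 0.507, -0.238, 1.5, 0.126, 1.149, -0.155], TCP at [165.955, -602.553, 231.275] pointing down, gripper open.
Joint ranges: [-3.08, 3.08], [-0.24, 2.05], [-1.43, 1.35], [0, 2.5], [-1.52, 4.66], [0.17, 1.96], [-2.89, 2.89]. Speed limits (rad/s): [2.39, 2.39, 3.14, 3.14, 3.14, 3.14, 3.14].

INTERFACE

Orientations are given as a 3x3 rotation matrix whose columns are the frame's x, y, z axes.
In Python, from workcell import * gives the robot as it stands.
- The arm moves only by the tool servo_tool, never from a script. Its argument "commands" is a list of rows, each a list of 2 entries, a list of its own where there are three numbers: the shift along the world's x, y, z in cm, then the turn, a rotation vector about the world's x, y, z in rad. A call has 1 to 8 rows; each row is the pose to reach, as a shift and turn from the pose commanded when the call began; what a row does not reach only later rows make up. A row lasts 1/8 s, in which the tool goes at most 62.5 mm and 10.7 degrees, less where a joint would pass 70% of its speed; a pose out of reach is approached as far as the arm can. A call with a gripper value outside its range is refused whole. "fingers" is the opening, from 0 (shut) to 1 (fully open), set as the call begins (left out, the last holds). The fingers move at their own pace and stop on an object; "force" is the grip in N (left out, the last holds). Time passes only in rows, so rows that repeat a pose let the fingers close. It gives the time, the measured TCP pose, the force, the opening and the grip force at its end, in the units of the state.
- read_state(): the state, without advancing time (a new reading comes with each control period).
- capture(name): name is "scene" or "top"; returns a dict with "img" (420x560x3 uint8, blue, green, red), "camera_matrix" (3x3 intrinsics, pixels), "world_to_cam" (4x4, takes a point from world to camera coordinates). Camera axes: x right, y down, z forward; pixel columns grow to the right and rows downward; lengths in mm; the calibration is good to about 2 mm. A picture is of the moment at which its call begins. There is no depth.
- close_job(): hands the job in; it is judged then, once.
The state is a dict: "clock": time; "qpos": joint angles; "qd": joint speeds; "joint_efforts": joint torques, N m; "tcp_pos": TCP position; "ee_rot": TCP orientation; "force": force on the tool from outside, world axes, zero at the start; "moment": the same for the moment, N m; "finger_gap": finger opening in mm; "gripper_force": force on a finger pad.
Only numpy, scipy, OpenCV 4.12 (cv2) and the standard library are available. Lean on these libraries where they do the work, as an engineer would, in place of code of your own. Each camera call takes 0.05 s, during which the arm holds its last target. There are 200 camera calls.

## Working session

There is one attempt and no reset: what is moved stays moved. The work goes in short steps, Python scripts to look and compute and a tool call to move; the robot and the scene stay as the last step left them, time stands still between calls to the robot, and variables do not carry over. Pictures are saved under pics/ and viewed, at most 10 in all, crops included, and the job is handed in when it is done.

Besides the shell and the picture viewer there is one more tool, called as a command line: name --argument value ..., lists and objects as JSON in quotes. servo_tool: Moves the arm, as the interface text tells. Its arguments: {"type":"object","properties":{"commands":{"type":"array"},"fingers":{"type":"number"},"force":{"type":"number"}},"required":["commands"]}

```bash
mkdir -p pics; python3 - <<'E'
from workcell import *
import cv2,numpy as np,pickle
d={}
for n in("scene","top"):
    c=capture(n);d[n]=c;cv2.imwrite(f"pics/{n}0.png",c["img"])
    print(n,c["camera_matrix"].tolist(),c["world_to_cam"].round(3).tolist())
pickle.dump(d,open("c0.pkl","wb"))
s=read_state();print({k:np.round(v,3).tolist() for k,v in s.items()})
E
```

```text
scene [[379.4304398093582, 0.0, 285.24145941847894], [0.0, 379.4304398093582, 210.7523124070599], [0.0, 0.0, 1.0]] [[0.008, 1.0, -0.009, -19.368], [0.805, -0.012, -0.593, -373.221], [-0.593, -0.002, -0.805, 1435.643], [0.0, 0.0, 0.0, 1.0]]
top [[479.6935262041948, 0.0, 280.6975476891673], [0.0, 479.6935262041948, 203.24358980463393], [0.0, 0.0, 1.0]] [[-0.004, -1.0, 0.007, -1.132], [-0.983, 0.003, -0.183, 529.78], [0.183, -0.008, -0.983, 1310.66], [0.0, 0.0, 0.0, 1.0]]
{'clock': 0.1, 'qpos': [1.408, 0.508, -0.238, 1.501, 0.126, 1.149, -0.155], 'qd': [0.001, -0.002, 0.0, -0.001, 0.001, -0.001, 0.001], 'joint_efforts': [-0.004, -62.184, -2.195, -25.021, 0.012, 0.008, -0.0], 'tcp_pos': [165.764, -602.156, 230.519], 'ee_rot': [[0.964, 0.266, -0.0], [0.266, -0.964, 0.002], [-0.0, -0.002, -1.0]], 'force': [0.557, -0.1, -0.518], 'moment': [0.035, 0.039, -0.0], 'gripper_force': 0.0, 'finger_gap': 85.058}
```

View pics/scene0.png

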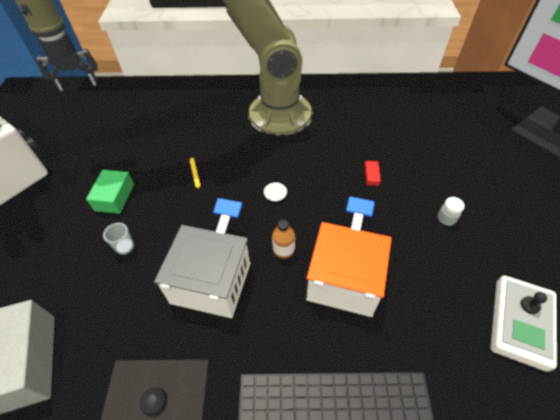

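View pics/top0.png

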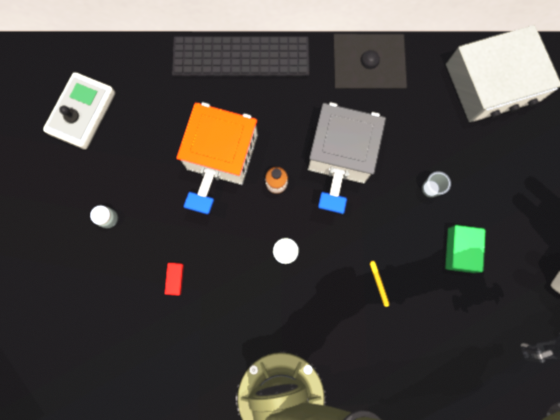

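The scene view shows the orange box at about (350,265) with its pad at (360,207), and the grey pad at (228,208). In the top view the orange pad is at (199,203), the grey pad at (333,203), and the bottle stands between the boxes at (277,180).

```bash
cat > h.py <<'E'
import cv2,numpy as np
def ray(c,p):
    R=c["world_to_cam"][:3,:3];t=c["world_to_cam"][:3,3]
    d=R.T@np.linalg.inv(c["camera_matrix"])@[p[0],p[1],1];return -R.T@t,d/np.linalg.norm(d)
def tri(c1,p1,c2,p2):
    o1,a=ray(c1,p1);o2,b=ray(c2,p2)
    s=np.linalg.lstsq(np.c_[a,-b],o2-o1,rcond=None)[0]
    q1,q2=o1+s[0]*a,o2+s[1]*b;return (q1+q2)/2,np.linalg.norm(q1-q2)
def onz(c,p,z):
    o,d=ray(c,p);return o+d*(z-o[2])/d[2]
def blobs(img,lo,hi,amin=60):
    m=cv2.inRange(cv2.cvtColor(img,cv2.COLOR_BGR2HSV),lo,hi)
    cs=cv2.findContours(m,cv2.RETR_EXTERNAL,cv2.CHAIN_APPROX_NONE)[0]
    return [(cv2.moments(k),cv2.minAreaRect(k)) for k in cs if cv2.contourArea(k)>amin]
BLUE=((100,150,120),(125,255,255));ORG=((5,180,150),(16,255,255))
E
python3 - <<'E'
from h import *
import pickle
d=pickle.load(open("c0.pkl","rb"))
r={}
for n in d:
    for nm,c,a in(("b",BLUE,60),("o",ORG,1500)):
        L=[((m["m10"]/m["m00"],m["m01"]/m["m00"]),q) for m,q in blobs(d[n]["img"],*c,a)]
        r[n,nm]=L
        for p,q in L: print(n,nm,np.round(p,1),np.round(q[1],1),round(q[2],1))
S,T=d["scene"],d["top"]
def pick(n,nm,p): return min(r[n,nm],key=lambda k:np.hypot(*(np.array(k[0])-p)))
for nm,ps,pt in(("b",(360,207),(199,203)),("b",(228,208),(333,203)),("o",(350,260),(218,143))):
    a,b=pick("scene",nm,ps),pick("top",nm,pt)
    print(nm,*tri(S,a[0],T,b[0]))
    z=100 if nm=="b" else 130
    for c,k in((S,a),(T,b)):
        print([onz(c,p,z).round(0)[:2].tolist() for p in cv2.boxPoints(k[1])])
E
```

```text
scene b [363.8 206.1] [27.3 16.5] 11.3
scene b [14.4 52.3] [39. 76.] 0.0
scene o [350.7 258.4] [79.8 61.4] 13.7
top b [332.1 202.8] [27.3 17. ] 13.2
top b [198.  202.9] [27.7 17.3] 15.9
b [522.88939438 227.88988248  97.12040319] 9.56311065288113
[[542.0, 179.0], [485.0, 194.0], [505.0, 266.0], [560.0, 249.0]]
[[510.0, 265.0], [557.0, 253.0], [535.0, 180.0], [489.0, 192.0]]
b [558.60579189  36.31269413 237.77567503] 349.4229921055677
[[542.0, 179.0], [485.0, 194.0], [505.0, 266.0], [560.0, 249.0]]
[[508.0, -101.0], [554.0, -113.0], [536.0, -185.0], [490.0, -173.0]]Traceback (most recent call last):
  File "<stdin>", line 13, in <module>
  File "<stdin>", line 11, in pick
ValueError: min() iterable argument is empty
```

```bash
python3 - <<'E'
from h import *
import pickle
d=pickle.load(open("c0.pkl","rb"))
S,T=d["scene"],d["top"]
for c,p in((S,(360,207)),(S,(355,204)),(S,(228,208)),(S,(350,265)),(T,(199,203)),(T,(218,143))):
    print(p,cv2.cvtColor(c["img"],cv2.COLOR_BGR2HSV)[p[1],p[0]])
r={}
for n in d:
    for nm,c,a in(("b",((95,110,70),(125,255,255)),100),("o",((3,150,90),(20,255,255)),1000)):
        r[n,nm]=[((m["m10"]/m["m00"],m["m01"]/m["m00"]),q) for m,q in blobs(d[n]["img"],*c,a)]
        for p,q in r[n,nm]: print(n,nm,np.round(p,1),np.round(q[1],1),round(q[2],1))
def pick(n,nm,p): return min(r[n,nm],key=lambda k:np.hypot(*(np.array(k[0])-p)))
for nm,ps,pt in(("b",(360,207),(199,203)),("b",(228,208),(333,203)),("o",(350,260),(218,143))):
    a,b=pick("scene",nm,ps),pick("top",nm,pt)
    print(nm,*tri(S,a[0],T,b[0]))
    z=100 if nm=="b" else 130
    for c,k in((S,a),(T,b)):
        print([onz(c,p,z).round(0)[:2].tolist() for p in cv2.boxPoints(k[1])])
E
```

```text
(360, 207) [106 149 255]
(355, 204) [105 147 255]
(228, 208) [105 144 255]
(350, 265) [ 15 187 255]
(199, 203) [104 185 255]
(218, 143) [ 17 227 255]
scene b [227.4 206.9] [28.7 17.8] 10.8
scene b [360.  205.6] [28.5 17.6] 12.1
scene b [72.1 72.6] [ 8.  28.1] 84.3
scene b [67.2 26. ] [56.7  5.8] 65.1
scene b [16.8 44.5] [85. 45.] 90.0
scene o [350.5 258.4] [81.  62.8] 14.2
top b [332.2 202.8] [28.4 18.2] 14.0
top b [198.1 202.9] [28.7 18.5] 15.9
top o [216.2 138.3] [69.5 61.2] 15.3
b [521.94698411 222.25985954  98.82240854] 0.44714961742476556
[[543.0, 176.0], [483.0, 193.0], [505.0, 268.0], [563.0, 249.0]]
[[509.0, 266.0], [559.0, 253.0], [536.0, 177.0], [487.0, 190.0]]
b [ 521.32406972 -143.47465658   98.87862624] 0.6396944935555852
[[543.0, -185.0], [482.0, -183.0], [503.0, -102.0], [562.0, -107.0]]
[[507.0, -99.0], [556.0, -112.0], [537.0, -187.0], [488.0, -174.0]]
o [698.76561933 173.90094303 119.97346028] 0.6293372260226201
[[756.0, 60.0], [584.0, 106.0], [647.0, 298.0], [808.0, 234.0]]
[[637.0, 283.0], [807.0, 245.0], [753.0, 59.0], [586.0, 101.0]]
```

servo_tool --commands '[[[4,4,1],[0,0,0]],[[9,8,2],[0,0,-0.1]],[[14,13,2],[0,0,-0.2]],[[19,18,2],[0,0,-0.3]],[[24,23,2],[0,0,-0.4]],[[28,28,2],[0,0,-0.5]],[[31,33,2],[0,0,-0.53]],[[33,38,2],[0,0,-0.53]]]' --fingers 0

```text
clock: 1.1
tcp_pos: [490.6, -234.1, 250.8]
ee_rot: [[0.966, -0.259, -0.0], [-0.259, -0.966, 0.0], [-0.0, -0.0, -1.0]]
force: [0.1, -0.0, 0.5]
finger_gap: -0.0
gripper_force: 0.0
```

servo_tool --commands '[[[2,5,0],[0,0,0]],[[4,10.5,0],[0,0,0]],[[5,16,0],[0,0,0]],[[5,22,0],[0,0,0]],[[5,28,0],[0,0,0]],[[4,34,0],[0,0,0]],[[3,40,0],[0,0,0]],[[2.5,44.5,0],[0,0,0]]]'

```text
clock: 2.1
tcp_pos: [513.3, 211.9, 251.1]
ee_rot: [[0.967, -0.256, -0.001], [-0.256, -0.967, 0.0], [-0.001, -0.0, -1.0]]
force: [0.8, 0.2, 0.3]
finger_gap: -0.4
gripper_force: 0.0
```

servo_tool --commands '[[[0,0,-3],[0,0,0]],[[0,0,-6],[0,0,0]],[[0,0,-9],[0,0,0]],[[0,0,-11],[0,0,0]],[[0,0,-12],[0,0,0]],[[0,0,-12],[0,0,0]]]'

```text
clock: 2.85
tcp_pos: [514.3, 208.9, 130.8]
ee_rot: [[0.966, -0.258, -0.001], [-0.258, -0.966, -0.0], [-0.001, 0.001, -1.0]]
force: [0.4, -0.3, 0.3]
finger_gap: -0.2
gripper_force: 0.0
```

```bash
python3 - <<'E'
from workcell import *
import cv2,numpy as np
a=capture("scene")["img"][140:320,260:440];b=capture("top")["img"][80:260,140:320]
cv2.imwrite("pics/a1.png",cv2.resize(np.hstack([a,b]),None,fx=2,fy=2))
s=read_state();print(s["tcp_pos"],s["force"],s["qpos"])
E
```

```text
[514.9257691  209.29703946 131.91817849] [0.26586954 0.15037964 0.95725576] [-0.21891525  0.51005512 -0.31842887  1.82166621  0.20651556  0.84127079
 -2.46970772]
```

View pics/a1.png

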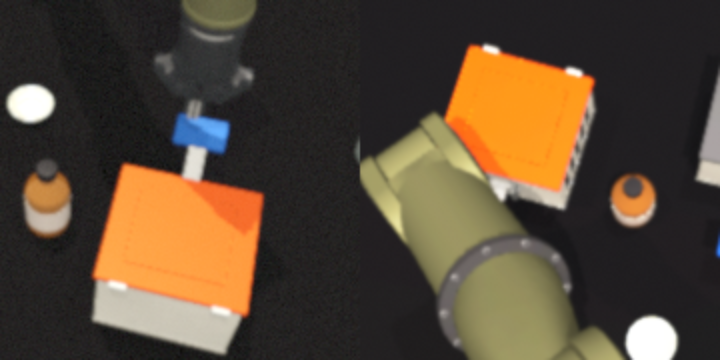

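The scene crop (left half) shows the closed fingertips at about (195,108), above the left part of the blue pad at (202,132). The top crop has the pad hidden under the arm. I need to shift about +7 mm in x and +13 mm in y before pressing.

servo_tool --commands '[[[0.7,1.3,0],[0,0,0]],[[0.7,1.3,-1],[0,0,0]],[[0.7,1.3,-1.8],[0,0,0]],[[0.7,1.3,-2.3],[0,0,0]],[[0.7,1.3,-2.7],[0,0,0]],[[0.7,1.3,-3.1],[0,0,0]],[[0.7,1.3,-3.5],[0,0,0]],[[0.7,1.3,-3.5],[0,0,0]]]'

```text
clock: 3.95
tcp_pos: [520.7, 222.3, 96.7]
ee_rot: [[0.966, -0.258, -0.001], [-0.258, -0.966, 0.0], [-0.001, 0.0, -1.0]]
force: [-4.5, -0.6, 9.2]
finger_gap: -0.2
gripper_force: 4.6
```

servo_tool --commands '[[[0,0,-0.4],[0,0,0]],[[0,0,-0.9],[0,0,0]],[[0,0,-1.4],[0,0,0]],[[0,0,-1.9],[0,0,0]],[[0,0,-2.3],[0,0,0]],[[0,0,-2.6],[0,0,0]],[[0,0,-2.8],[0,0,0]],[[0,0,-2.8],[0,0,0]]]'

```text
clock: 4.95
tcp_pos: [520.1, 222.8, 68.6]
ee_rot: [[0.966, -0.257, -0.002], [-0.257, -0.966, 0.0], [-0.002, 0.0, -1.0]]
force: [-5.9, 1.2, 8.4]
finger_gap: -0.3
gripper_force: 4.7
```

```bash
python3 - <<'E'
from workcell import *
import cv2,numpy as np
a=capture("scene")["img"][120:340,260:440]
cv2.imwrite("pics/a2.png",cv2.resize(a,None,fx=2.5,fy=2.5))
s=read_state();print(s["tcp_pos"],s["force"],s["clock"])
E
```

```text
[520.11782876 222.7641927   68.68830946] [-5.82588703  0.19694454  7.88523588] 5.0
```

View pics/a2.png

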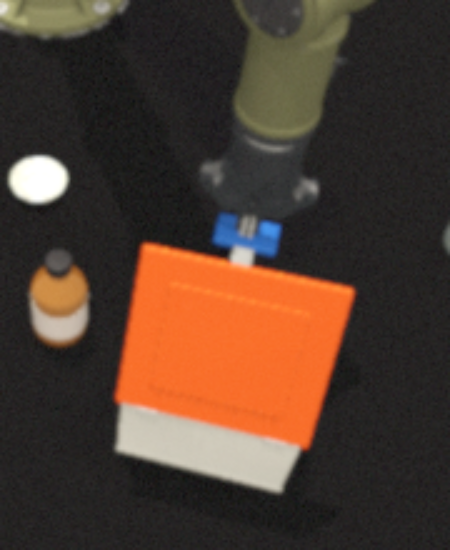

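The lid has swung up in the crop: its upper edge runs from about (143,243) to (355,289), and the fingers sit on the pad at (248,230). I'll press a little more and compute the lid angle.

servo_tool --commands '[[[0,0,-0.1],[0,0,0]],[[0,0,-0.2],[0,0,0]],[[0,0,-0.3],[0,0,0]],[[0,0,-0.3],[0,0,0]]]'

```text
clock: 5.5
tcp_pos: [520.4, 222.7, 65.7]
ee_rot: [[0.966, -0.258, -0.001], [-0.258, -0.966, 0.0], [-0.001, -0.0, -1.0]]
force: [-4.9, 1.2, 7.4]
finger_gap: 0.1
gripper_force: 4.5
```

```bash
python3 - <<'E'
from h import *
from workcell import *
import pickle
T=pickle.load(open("c0.pkl","rb"))["top"]
S=capture("scene");s=read_state();print(s["tcp_pos"],s["force"],s["clock"])
m=cv2.inRange(cv2.cvtColor(S["img"],cv2.COLOR_BGR2HSV),(3,150,90),(20,255,255))
k=max(cv2.findContours(m,cv2.RETR_EXTERNAL,cv2.CHAIN_APPROX_NONE)[0],key=cv2.contourArea)[:,0].astype(float)
q=cv2.approxPolyDP(k.astype(np.int32)[:,None],6,True)[:,0];print(q.tolist())
t=q[np.argsort(q[:,1])][:2].mean(0)
u=np.array([.964,-.267,0]);ce=np.array([522,222,0])+182*u;h=ce+82*u+[0,0,126]
o,d=ray(S,t); n=np.cross(u,[0,0,1]); P=o+d*((h-o)@n)/(d@n)
v=P-h;print("edge",P.round(),"len",np.linalg.norm(v),"angle",np.arctan2(v[2],-v@u))
E
```

```text
[520.31060233 222.66186186  65.72480723] [-5.41994736  0.08899692  7.94045616] 5.55
[[316, 220], [306, 281], [383, 299], [402, 240]]
edge [738. 162. 305.] len 183.1600714996394 angle 1.3502545643856771
```

Lid angle reads about 1.2–1.35 rad (estimate), which is wide open, and there is no stop force yet. Next: hold it open, then release slowly.

servo_tool --commands '[[[0,0,0],[0,0,0]],[[0,0,0],[0,0,0]],[[0,0,0],[0,0,0]],[[0,0,0],[0,0,0]],[[0,0,0],[0,0,0]],[[0,0,0],[0,0,0]],[[0,0,0],[0,0,0]],[[0,0,0],[0,0,0]]]'

```text
clock: 6.55
tcp_pos: [520.3, 222.7, 65.8]
ee_rot: [[0.966, -0.258, -0.001], [-0.258, -0.966, 0.0], [-0.001, -0.0, -1.0]]
force: [-6.0, 1.0, 7.5]
finger_gap: -0.2
gripper_force: 4.4
```

servo_tool --commands '[[[0,0,0],[0,0,0]],[[0,0,0],[0,0,0]],[[0,0,0],[0,0,0]],[[0,0,0],[0,0,0]],[[0,0,0],[0,0,0]],[[0,0,0],[0,0,0]],[[0,0,0],[0,0,0]],[[0,0,0],[0,0,0]]]'

```text
clock: 7.55
tcp_pos: [520.3, 222.7, 65.8]
ee_rot: [[0.966, -0.257, -0.001], [-0.257, -0.966, 0.0], [-0.001, -0.0, -1.0]]
force: [-5.0, 1.0, 7.5]
finger_gap: -0.2
gripper_force: 4.4
```

servo_tool --commands '[[[0,0,0.2],[0,0,0]],[[0,0,0.4],[0,0,0]],[[0,0,0.6],[0,0,0]],[[0,0,0.8],[0,0,0]],[[0,0,1.0],[0,0,0]],[[0,0,1.2],[0,0,0]],[[0,0,1.4],[0,0,0]],[[0,0,1.6],[0,0,0]]]'

```text
clock: 8.55
tcp_pos: [520.1, 222.8, 82.0]
ee_rot: [[0.966, -0.257, -0.002], [-0.257, -0.966, 0.0], [-0.002, 0.0, -1.0]]
force: [-6.5, 0.5, 9.6]
finger_gap: -0.1
gripper_force: 5.2
```

servo_tool --commands '[[[0,0,0.2],[0,0,0]],[[0,0,0.4],[0,0,0]],[[0,0,0.6],[0,0,0]],[[0,0,0.8],[0,0,0]],[[0,0,1.0],[0,0,0]],[[0,0,1.2],[0,0,0]],[[0,0,1.4],[0,0,0]],[[0,0,1.6],[0,0,0]]]'

```text
clock: 9.55
tcp_pos: [522.3, 222.1, 98.4]
ee_rot: [[0.966, -0.259, 0.002], [-0.259, -0.966, 0.001], [0.002, -0.001, -1.0]]
force: [0.8, -1.2, 9.2]
finger_gap: 0.1
gripper_force: 4.3
```

servo_tool --commands '[[[0,0,0.2],[0,0,0]],[[0,0,0.4],[0,0,0]],[[0,0,0.6],[0,0,0]],[[0,0,0.8],[0,0,0]],[[0,0,1.0],[0,0,0]],[[0,0,1.2],[0,0,0]],[[0,0,1.4],[0,0,0]],[[0,0,1.6],[0,0,0]]]'

```text
clock: 10.55
tcp_pos: [521.5, 222.1, 113.3]
ee_rot: [[0.966, -0.258, -0.0], [-0.258, -0.966, -0.0], [-0.0, 0.0, -1.0]]
force: [-0.2, -0.3, 1.0]
finger_gap: -0.1
gripper_force: 0.0
```

Contact is gone, so the lid should be shut. I'll rise clear and check.

servo_tool --commands '[[[0,0,2],[0,0,0]],[[-1,-1,5],[0,0,0]],[[-2,-3,9],[0,0,0]],[[-2,-7,13],[0,0,0]],[[-2,-12,14],[0,0,0]],[[-2,-15,14],[0,0,0]],[[-2,-16,14],[0,0,0]],[[-2,-16,14],[0,0,0]]]'

```text
clock: 11.55
tcp_pos: [501.5, 62.3, 253.2]
ee_rot: [[0.966, -0.259, -0.0], [-0.259, -0.966, 0.0], [-0.0, -0.0, -1.0]]
force: [-0.5, -0.1, 0.7]
finger_gap: -0.2
gripper_force: 0.0
```

```bash
python3 - <<'E'
from workcell import *
import cv2
cv2.imwrite("pics/a3.png",capture("scene")["img"])
s=read_state();print(s["tcp_pos"],s["force"],s["clock"])
E
```

```text
[501.4579132   63.30857045 253.15012406] [ 0.23379099  0.51971577 -0.25286183] 11.6
```

View pics/a3.png

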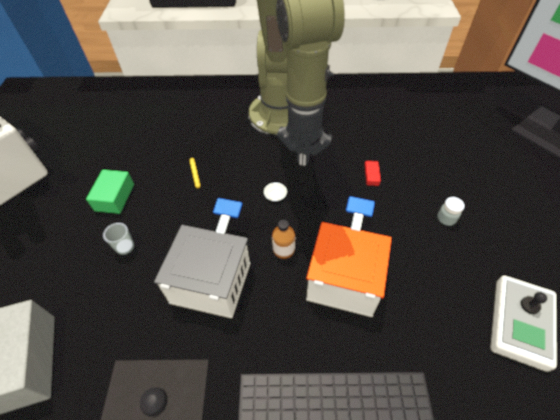

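The orange lid is shut, with its pad back at (360,207). The grey lid is shut, all the bystanders are where they began, and the arm is clear.

```bash
python3 -c "
from workcell import *
print(close_job())"
```

```text
the job is handed in; nothing more can be done
None
```

I pressed the orange box's lever until the lid was wide open, held it over 2 s and lowered it shut slowly under the fingertips; a final picture showed both lids shut and nothing else moved, and I handed the job in at about 12 s (no verdict was returned).

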